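# Recover the ratchet left in the gearbox

## Task

A ratchet handle was left inside the gearbox casing on the bench. Swing the casing's inspection cover round on its one remaining bolt until the hand hole is fully uncovered, then take the ratchet by its knurled grip and bring it out through the hand hole: the hole is shorter than the ratchet, so tilt it and draw it out grip end first, without levering hard against the casing. Finish while holding it still in the gripper, the whole ratchet well clear above the casing; leave the cover open and the things around the casing where they are.

Things in the scene. Friction and masses are not known exactly. Their poses are not given: they have to be found in the camera images.
- casing: Grey cast gearbox casing, fixed, hollow, 190 x 290 x 95 mm high. Origin: centre of its underside, on the bench; y along its length, z up. Inside (empty but for the ratchet): floor at z = 26, side walls at x = +-83, end walls at y = +-133, deck underside at z = 84; rim of the hand hole at z = 95. Feet reach x = +-115; a shaft stub on the +x side reaches x = 139, below z = 90.
- opening (a point): Centre of the hand hole at rim height, casing frame (0, 50, 95) mm: a rectangular hole, 130 mm along the casing's x and 140 mm along its y (x -65 to 65, y -20 to 120), 11 mm deep through the deck. The rest of the top, towards -y, is decked over.
- cover (a joint): Turn of the cover about its bolt, rad: 0 = square over the hole, grows anticlockwise from above, stop at 1.75; from 1.55 on the hole is wholly free and the cover lies over the closed -y part of the deck. Starts at 0 to 0.3, stays where left, rubbing friction 0.15 N m. Aluminium plate 166 x 176 mm, underside 95.5, upper face 105 mm above the bench.
- breather (a point): On the axis of the breather cap that stands in the middle of the cover, the cover's handle: a dark round cap 30 mm in diameter on a 20 mm neck and a hexagon; the round part reaches from 118 to 142 mm above the bench (top). This point lies at 127.5 mm. It is 108 mm from the pivot axis.
- pivot_bolt (a point): Top centre of the hexagon bolt about which the cover turns, at the cover's corner; casing frame (74, -29, 110) mm, vertical axis.
- ratchet: Loose steel ratchet, 222 mm long, about 0.35 kg, lying on the casing's floor along its y within 0.1 rad, grip end (+y) under the hand hole, head under the closed deck. Origin: centre of its underside; y along it. Knurled grip 22 mm wide and thick, y 11 to 111, its middle at z = 11; neck 14 mm thick, y -81 to 18; round head 34 mm across at y = -94; square drive on it up to z = 32.
- handle_end (a point): Tip of the ratchet's knurled grip, on its centre line (ratchet y = 111 mm, z = 11).
- head_end (a point): Tip of the ratchet's head (ratchet y = -111 mm, z = 11).
- oil_can: Red oil can with a thin spout, 73 x 89 x 217 mm, standing just behind the casing; bystander. Origin at the centre of its underside.
- grease_tin: Round tin with a paper label, 75 mm across, 58 mm high, just behind the casing; bystander. Origin at the centre of its underside.
- torch: Black pocket torch, 142 mm long, 42 mm thick, lying in front of the casing; bystander. Origin at the centre of its underside.
- spanner_17: Steel combination spanner, 202 x 36 x 9 mm, lying to the left of the casing; bystander. Origin at the centre of its underside.

How it is judged:
On the way, in this order (a step that is already met when the one before it is completed fails the run):
1. the cover is swung aside, the hand hole uncovered, the ratchet still inside (value of joint cover above 1.4 rad and z of handle_end in the frame of casing below 0.08 m), for 0.2 s.
2. the ratchet comes out grip end first: its grip end stands above the hand hole while its head is still inside (z of handle_end in the frame of casing above 0.1 m and z of head_end in the frame of casing below 0.085 m), for 0.1 s.
At the end, for the whole second after the job is handed in: Both ends of the ratchet are more than 25 mm above the gasket face (120 mm above the bench), it is gripped by the fingers, still (under 0.03 m/s) and touches neither casing nor cover; the cover is still swung open (more than 1.4 rad) (z of each of handle_end, head_end in the frame of casing above 0.12 m and contact force between ratchet and the fingers above 1 N and contact force between ratchet and casing below 0.1 N and linear speed of ratchet below 0.03 m/s and value of joint cover above 1.4 rad); the arm keeps its last pose, push and grip.
It fails at once if the ratchet is levered against the casing with more than 60 N (contact force between ratchet and casing above 60 N).
It fails at once if a thing standing round the casing is moved more than 30 mm (distance of any of oil_can, grease_tin, torch, spanner_17 from where it was at the start of the episode above 0.03 m).
It also fails if it takes over 54 s, if anything falls off the work surface, if the arm or the gripper's body presses on something with over 40 N, if the wrist force passes 120 N, or if a joint passes its speed limit or range.

## Robot

A 6-joint arm with a two-finger parallel gripper is mounted at the origin on a cart in front of the work surface, level with it; the furniture and walls round the work are solid. World frame = base frame: x ahead of the robot, y to its left, z up, the work surface at z = 0. Lengths are in m, angles in rad, forces in N, time in s.
With the tool pointing down it reaches from about 0.275 to 0.975 m from the base axis. Payload 8.4 kg.
Tool frame: the origin (TCP) lies at the very end of the fingers, on their centre line; the grasp point (between the pads) lies 19 mm behind it; z points along the fingers, y is the line along which they close (so a half turn about z gives the same grasp; the last joint's range is limited). The gripper opens to 92 mm and grips with 3 to 60 N. Pads are 20 mm wide; open, the fingers measure 128 mm over their backs; the gripper's body (75 mm by 189 mm) begins 69 mm behind the grasp point.
Start: joints at [1.264, 0.353, 1.633, -0, 1.155, -0.002], TCP at [0.188, 0.596, 0.185] pointing down, gripper open.
Joint ranges: [-2.63, 2.63], [-0.92, 2.1], [0.06, 2.66], [-1.3, 4.44], [0, 2.69], [-3.02, 3.02]. Speed limits (rad/s): [2.22, 2.22, 2.79, 3.14, 3.14, 3.14].

## Interface

Orientations are given as a unit quaternion [x, y, z, w].
In Python, from station import robot, set_gripper, solve_ik, sensors, capture, camera_params, order gives the robot as it stands. The module is installed in compiled form; this text tells all that it offers. Calls block until the motion is done:
- robot.move_pose(position, orientation): joint-space move of the TCP to a pose.
- robot.movel(position, v=0.15, frame=None, guard=None): straight line of the TCP; frame=None keeps the orientation; v is the mean speed in m/s. With guard (N) it stops when the force on the tool has changed by that much, and returns True; else False.
- robot.movej(angles): joint-space move.
- set_gripper(opening): opening from 0.0 (shut) to 1.0 (fully open); the grip force is fixed at half the most; returns when the fingers have stopped.
- robot.hold(seconds).
- solve_ik(position, orientation): joint angles nearest the present ones, or None.
- sensors.read_state(): the state.
- capture(name): name is "side" or "top"; returns (picture, depth): 384x512x3 uint8, red, green, blue; 384x512 float32, m along the optical axis (not along the pixel's ray), 0 where there is no reading.
- camera_params(name): a dict with "camera_matrix" (3x3 intrinsics, pixels), "R" (3x3) and "t" (3): a world point X has camera coordinates R X + t. Camera axes: x right, y down, z forward; pixel columns grow to the right and rows downward; lengths in m; the calibration is good to about 2 mm. A picture is of the moment at which its call begins. camera_params takes no time and is no camera call.
A pose or a line that the arm cannot do raises robot.Unreachable and nothing moves.
- order.job_done(): hands the job in; it is judged then, once.
The state is a dict: "clock": time; "q": joint angles; "qd": joint speeds; "effort": joint torques, N m; "eef_pos": TCP position; "ee_rot": TCP orientation; "wrist_force": force on the tool from outside, world axes, zero at the start; "moment": the same for the moment, N m; "finger_gap": opening from 0.0 (shut) to 1.0 (fully open); "finger_force": force on a finger pad.
Only numpy, scipy, OpenCV 4.12 (cv2) and the standard library are available. Lean on these libraries where they do the work, as an engineer would, in place of code of your own. Each camera call takes 0.05 s, during which the arm holds its last target. There are 200 camera calls.

## Working session

There is one attempt and no reset: what is moved stays moved. The work goes in short steps, each a Python script; the robot and the scene stay as the last script left them, time stands still between calls to the robot, and variables do not carry over. Pictures are saved under pics/ and viewed, at most 10 in all, crops included, and the job is handed in when it is done.

```bash
mkdir -p pics; python3 - <<'E'
from station import *
import cv2,numpy as np
for n in("top","side"):
    p,d=capture(n); np.savez(f"{n}0.npz",p=p,d=d); cv2.imwrite(f"pics/{n}0.png",p[:,:,::-1])
    c=camera_params(n); print(n,c["camera_matrix"].round(1).tolist(),c["R"].round(3).tolist(),c["t"].round(3).tolist(),-c["R"].T@c["t"])
print(sensors.read_state())
E
```

```text
top [[348.8, 0.0, 260.9], [0.0, 348.8, 193.1], [0.0, 0.0, 1.0]] [[-0.023, -1.0, -0.004], [-0.987, 0.023, -0.162], [0.162, 0.001, -0.987]] [-0.083, 0.586, 0.985] [ 0.41730067 -0.09703434  1.06681583]
side [[379.1, 0.0, 250.8], [0.0, 379.1, 189.0], [0.0, 0.0, 1.0]] [[1.0, -0.017, 0.022], [0.01, -0.536, -0.844], [0.027, 0.844, -0.536]] [-0.547, 0.046, 1.07] [ 0.5177922  -0.88817057  0.62441068]
{'clock': 0.1, 'q': array([ 1.26358602e+00,  3.53587393e-01,  1.63408216e+00,  5.00216518e-06,
        1.15519587e+00, -2.40069070e-03]), 'qd': array([-0.00133668, -0.00105947, -0.00261414,  0.00169892,  0.00048788,
       -0.00140895]), 'effort': array([-6.47164670e-04, -5.94903839e+01, -3.34929514e+01,  6.98357541e-02,
        1.83195312e-02, -3.33659159e-05]), 'eef_pos': array([0.18741763, 0.5957151 , 0.1844239 ]), 'ee_rot': array([ 1.51816471e-01,  9.88408496e-01, -6.28418544e-04, -1.00382505e-04]), 'wrist_force': array([ 0.14119571, -0.03348315, -0.89796353]), 'moment': array([-0.0249895 ,  0.01878983,  0.00904748]), 'finger_force': 0.0, 'finger_gap': 1.0028392273832862}
```

View pics/top0.png

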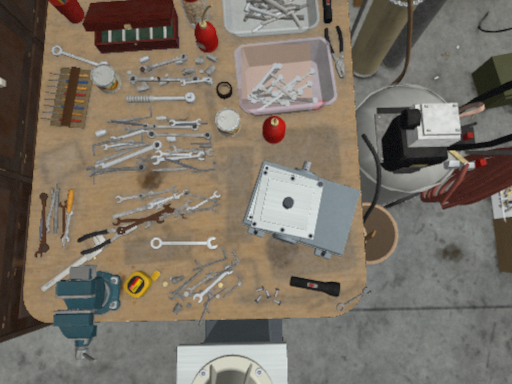

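View pics/side0.png

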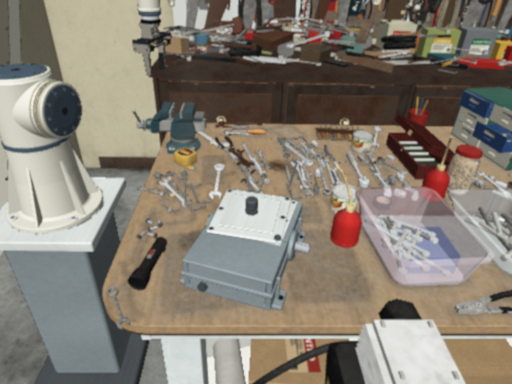

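```bash
cat > h.py <<'E'
import numpy as np,cv2
from station import camera_params
def cloud(n,d):
    c=camera_params(n);K=c["camera_matrix"];v,u=np.mgrid[:384,:512]
    P=np.stack([(u-K[0,2])/K[0,0]*d,(v-K[1,2])/K[1,1]*d,d],-1)
    W=(P-c["t"])@c["R"]; W[d<=0]=np.nan; return W
E
python3 - <<'E'
import numpy as np,cv2
from h import *
for n in("top","side"):
    f=np.load(n+"0.npz");W=cloud(n,f["d"])
    roi=(abs(W[...,0]-.43)<.2)&(abs(W[...,1]+.2)<.25)
    for lo,hi in((-.01,.01),(.085,.1),(.1,.112),(.085,.115),(.128,.15)):
        m=(roi&(W[...,2]>lo)&(W[...,2]<hi)).astype(np.uint8)
        k,l,s,c=cv2.connectedComponentsWithStats(m)
        i=1+s[1:,4].argmax(); Q=W[l==i]; r=cv2.minAreaRect((Q[:,:2]*1000).astype(np.float32))
        print(n,lo,s[i],np.median(Q[:,2]).round(4),np.std(Q[:,2]).round(4),[np.round(a,1) for a in r],Q.mean(0).round(4))
        if lo==.085: print(cv2.boxPoints(r).round(0).tolist(), cv2.approxPolyDP(cv2.convexHull((Q[:,:2]*1000).astype(np.float32)),6,True)[:,0].round(0).tolist())
E
python3 - <<'E'
import cv2
i=cv2.imread('pics/top0.png')[140:310,225:375]
cv2.imwrite('pics/topc.png',cv2.resize(i,None,fx=3.5,fy=3.5,interpolation=2))
E
```

```text
top -0.01 [  214   179   157   138 12348] -0.0004 0.0023 [array([ 430. , -180.6]), array([461.1, 399.9]), np.float64(90.0)] [ 3.788e-01 -1.486e-01 -3.000e-04]
top 0.085 [ 268  174   92   81 2668] 0.0916 0.0021 [array([ 518.9, -243.9]), array([214.3, 200.8]), np.float64(71.1)] [ 0.5078 -0.2887  0.0916]
[[389.0, -313.0], [579.0, -378.0], [649.0, -175.0], [459.0, -110.0]] [[629.0, -175.0], [470.0, -114.0], [444.0, -152.0], [402.0, -317.0], [580.0, -373.0], [629.0, -232.0]]
top 0.1 [ 250  174   73   66 3316] 0.1036 0.002 [array([ 543.4, -167.5]), array([175.3, 166.1]), np.float64(76.7)] [ 0.5407 -0.168   0.1037]
top 0.085 [ 243  174  117   81 6457] 0.1004 0.0063 [array([ 531.3, -207.9]), array([290.4, 200.8]), np.float64(71.1)] [ 0.5275 -0.2134  0.0981]
[[389.0, -313.0], [579.0, -378.0], [673.0, -103.0], [483.0, -38.0]] [[630.0, -92.0], [494.0, -47.0], [444.0, -152.0], [402.0, -317.0], [580.0, -373.0], [629.0, -232.0]]
top 0.128 [282 197  12  11  99] 0.1406 0.0025 [array([ 543.2, -167.7]), array([27.6, 28.3]), np.float64(61.6)] [ 0.5429 -0.1673  0.1403]
side -0.01 [  103   195   194   13
[... 325 characters left out ...]
.0]] [[626.0, -153.0], [448.0, -154.0], [400.0, -316.0], [575.0, -378.0], [628.0, -235.0]]
side 0.1 [ 207  190   81   53 2748] 0.1026 0.0018 [array([ 542.2, -169.8]), array([176.9, 164.2]), np.float64(77.0)] [ 0.5402 -0.1818  0.1027]
side 0.085 [ 182  189  109   97 6696] 0.092 0.0062 [array([ 531.2, -209.4]), array([291.5, 200.9]), np.float64(70.6)] [ 0.5258 -0.2458  0.0959]
[[388.0, -313.0], [577.0, -380.0], [674.0, -105.0], [485.0, -39.0]] [[624.0, -97.0], [555.0, -63.0], [495.0, -47.0], [443.0, -157.0], [400.0, -316.0], [579.0, -375.0], [628.0, -235.0]]
side 0.128 [245 197  13  11 121] 0.1388 0.0041 [array([ 541.8, -171.5]), array([27.5, 27.6]), np.float64(89.6)] [ 0.5415 -0.1742  0.1371]
```

View pics/topc.png

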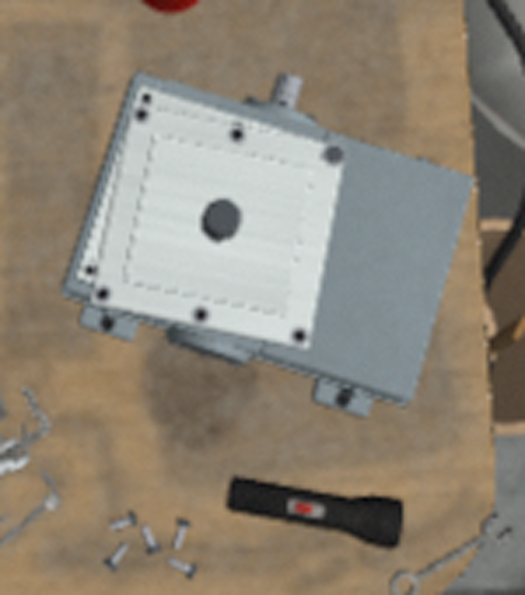

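```bash
cat >> h.py <<'E'
def ray(n,uv,z):
    c=camera_params(n);K=c["camera_matrix"]
    d=c["R"].T@np.linalg.solve(K,[uv[0],uv[1],1.]);o=-c["R"].T@c["t"]
    return o+d*(z-o[2])/d[2]
E
python3 - <<'E'
from h import *
g=lambda p,z: ray("top",(p[0]/3.5+225-.35,p[1]/3.5+140-.35),z)
C=np.array([g(p,.095)[:2] for p in((137,75),(472,178),(408,403),(65,295))])
b=g((333,153),.11);br=g((222,220),.142)
print(C.round(3),np.linalg.norm(C-np.roll(C,-1,0),axis=1),C.mean(0),b,br)
# rigid fit: corners (+x+y),( +x,-y),(-x,-y),(-x,+y), bolt
M=np.array([[95,145],[95,-145],[-95,-145],[-95,145],[74,-29]])/1e3
D=np.vstack([C,b[:2]]);mm,dm=M.mean(0),D.mean(0)
U,S,V=np.linalg.svd((M-mm).T@(D-dm));R=(U@V).T;t=dm-R@mm
print("yaw",np.arctan2(R[1,0],R[0,0]),"t",t,"res",(D-(M@R.T+t)).round(4).tolist())
pv=R@[.074,-.029]+t
f=lambda B:(np.arctan2(*(B[:2]-pv)[::-1])-np.arctan2(R[1,0],R[0,0])-np.arctan2(79,-74))%(2*np.pi)
for B in(br,np.array([.5425,-.1685])): print("cover",f(B),np.hypot(*(B[:2]-pv)))
np.savez("pose.npz",R=R,t=t)
E
```

```text
[[ 0.669 -0.107]
 [ 0.577 -0.375]
 [ 0.4   -0.313]
 [ 0.491 -0.045]] [0.28340445 0.18798756 0.28235991 0.18891811] [ 0.53440857 -0.20990211] [ 0.59777536 -0.26134579  0.11      ] [ 0.54166921 -0.16852579  0.142     ]
yaw -0.3295194442680534 t [ 0.53495501 -0.20991379] res [[-0.0024, -0.0034], [-0.0005, 0.0029], [0.0019, 0.0037], [-0.0012, -0.0033], [0.0022, -0.0]]
cover 0.10327516026335148 0.1073046589407276
cover 0.09643542903295055 0.10691198325733163
```

```bash
cat >> h.py <<'E'
from scipy.spatial.transform import Rotation as Ro
P=np.load("pose.npz"); Rc,tc=P["R"],P["t"]; YAW=np.arctan2(Rc[1,0],Rc[0,0])
def W(p): p=np.asarray(p,float); return np.r_[Rc@p[:2]+tc,p[2]]
def quat(a,tilt=0.):
    """closing axis at casing-frame angle a; tool tilted about it (a=0: +tilt lifts +y side)"""
    a=a+YAW; y=np.array([np.cos(a),np.sin(a),0]);z=np.array([0,0,-1.])
    r=Ro.from_matrix(np.stack([np.cross(y,z),y,z],1))
    return (Ro.from_rotvec(y*tilt)*r).as_quat()
E
cat > swing.py <<'E'
from station import *
from h import *
import sys
go=len(sys.argv)>1
pv=np.array([.074,-.029])
def wp(th,z=.121):
    a=np.arctan2(.079,-.074)+th
    p=pv+.1078*np.array([np.cos(a),np.sin(a)])
    return W([*p,z]),a+np.pi/2
ths=np.linspace(.1,1.68,8)
for k in (0,-np.pi):
    print(k,[None if (s:=solve_ik(p,quat(a+k))) is None else s.round(2).tolist() for p,a in map(wp,ths)])
if go:
    k=float(sys.argv[1])
    p,a=wp(.1,.2); robot.move_pose(p,quat(a+k))
    set_gripper(.42)
    robot.movel(wp(.1)[0],v=.1,guard=15)
    print(sensors.read_state()["eef_pos"],p)
    for th in ths[1:]:
        p,a=wp(th); robot.movel(p,v=.08,frame=quat(a+k))
    s=sensors.read_state(); print(s["clock"],s["wrist_force"],s["eef_pos"],p)
E
python3 swing.py
```

```text
0 [[-0.3, 0.33, 1.82, -0.0, 0.99, 2.32], [-0.34, 0.31, 1.85, -0.0, 0.98, 2.05], [-0.38, 0.3, 1.87, -0.0, 0.97, 1.79], [-0.42, 0.3, 1.87, -0.0, 0.97, 1.52], [-0.47, 0.31, 1.86, -0.0, 0.97, 1.25], [-0.51, 0.32, 1.84, -0.0, 0.98, 0.98], [-0.54, 0.34, 1.8, -0.0, 0.99, 0.72], [-0.56, 0.37, 1.76, -0.0, 1.01, 0.47]]
-3.141592653589793 [[-0.3, 0.33, 1.82, -0.0, 0.99, -0.83], [-0.34, 0.31, 1.85, -0.0, 0.98, -1.09], [-0.38, 0.3, 1.87, -0.0, 0.97, -1.35], [-0.42, 0.3, 1.87, -0.0, 0.97, -1.63], [-0.47, 0.31, 1.86, -0.0, 0.97, -1.89], [-0.51, 0.32, 1.84, -0.0, 0.98, -2.16], [-0.54, 0.34, 1.8, -0.0, 0.99, -2.42], [-0.56, 0.37, 1.76, -0.0, 1.01, -2.67]]
```

```bash
python3 swing.py 0 | tail -2; python3 - <<'E'
from station import *
from h import *
p=sensors.read_state()["eef_pos"]; p[2]=.24
robot.movel(p,v=.2)
q=sensors.read_state()["q"]; q[0]+=.9; robot.movej(q)
for n in("top","side"):
    im,d=capture(n); np.savez(f"{n}1.npz",p=im,d=d)
    c=im[140:310,225:375] if n=="top" else im[150:320,150:330]
    cv2.imwrite(f"pics/{n}1.png",cv2.resize(c[:,:,::-1],None,fx=3.5,fy=3.5,interpolation=2))
print(sensors.read_state()["clock"])
E
```

```text
[ 0.54221502 -0.16807631  0.12153807] [ 0.54172584 -0.16792061  0.2       ]
8.05 [ 0.09396703  0.07211425 -1.05306211] [ 0.50241543 -0.31532999  0.12083606] [ 0.50271084 -0.31601996  0.121     ]
10.7583
```

View pics/top1.png

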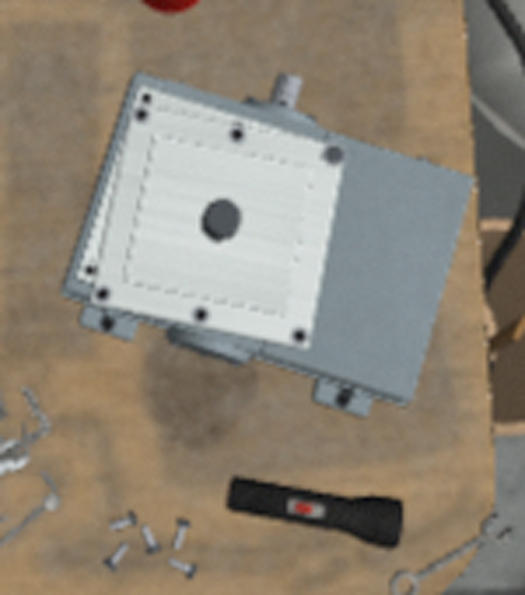

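View pics/side1.png

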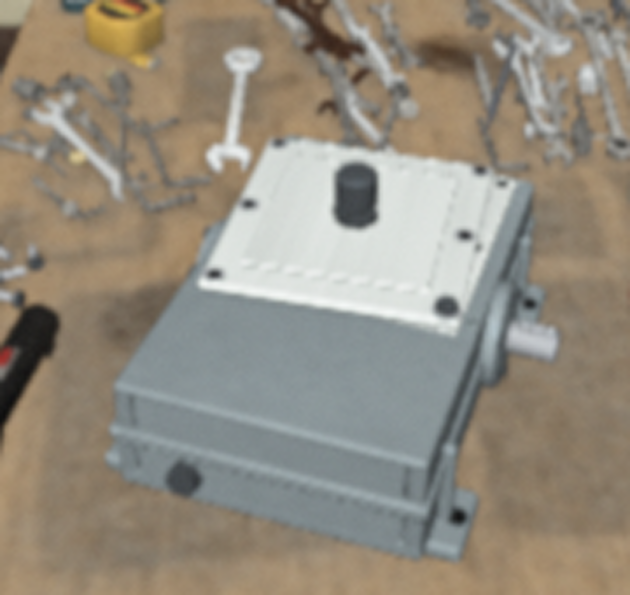

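```bash
python3 - <<'E'
from station import *
from h import *
s=sensors.read_state(); print(s["clock"],s["eef_pos"],s["finger_gap"],Ro.from_quat(s["ee_rot"]).as_matrix().round(2).tolist(),s["q"].round(2))
a=np.load("top0.npz")["p"].astype(int);b=np.load("top1.npz")["p"].astype(int)
print(abs(a-b).max(2)[140:310,225:375].max(), abs(a-b).max(), (abs(a-b).max(2)>30).sum())
im,d=capture("top"); print(abs(im.astype(int)-b).max(), abs(d-np.load("top0.npz")["d"])[140:310,225:375].max())
cv2.imwrite("pics/top2.png",im[:,:,::-1])
E
```

```text
10.7583 [0.55875346 0.19646353 0.23895393] 0.4195586162629555 [[0.14, 0.99, -0.0], [0.99, -0.14, -0.0], [-0.0, -0.0, -1.0]] [ 0.34  0.26  1.64 -0.    1.24  0.48]
11 186 28530
48 1.724888
```

View pics/top2.png

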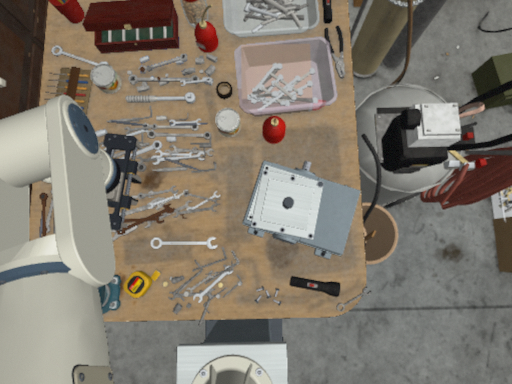

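```bash
python3 - <<'E'
from station import *
from h import *
pv=np.array([.074,-.029])
def wp(th,z=.121):
    a=np.arctan2(.079,-.074)+th
    p=pv+.1078*np.array([np.cos(a),np.sin(a)]); return W([*p,z]),a+np.pi/2
p,a=wp(.1,.17); robot.move_pose(p,quat(a))
print(robot.movel(wp(.1)[0],v=.12,guard=15))
im,d=capture("side"); 
set_gripper(0.)
s=sensors.read_state(); print(s["clock"],s["eef_pos"],s["finger_gap"],s["finger_force"],s["wrist_force"])
cv2.imwrite("pics/s3.png",cv2.resize(im[130:300,150:330,::-1],None,fx=3.3,fy=3.3,interpolation=2))
E
```

```text
False
13.7167 [ 0.54169175 -0.16791589  0.12097337] 0.004628129029905192 0.0 [ 0.16018043  0.33483421 -0.38101284]
```

View pics/s3.png

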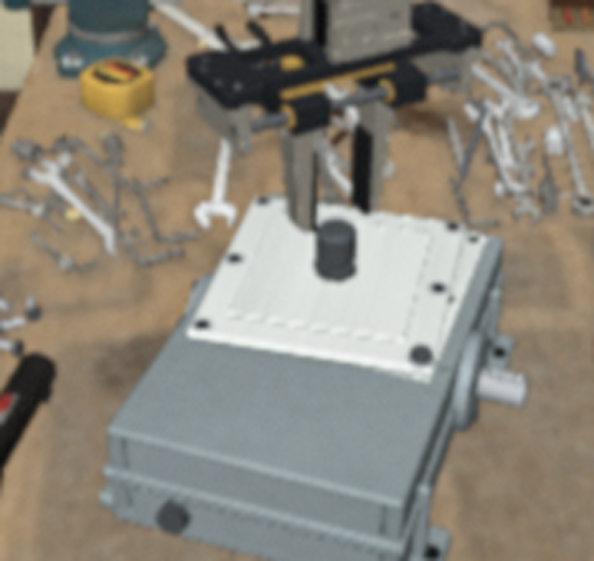

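```bash
python3 - <<'E'
from station import *
from h import *
s=sensors.read_state()
for n in("side","top"):
    c=camera_params(n);
    for X in (s["eef_pos"],np.array([.5425,-.168,.142])):
        p=c["camera_matrix"]@(c["R"]@X+c["t"]); print(n,X.round(3),(p[:2]/p[2]).round(1))
print("finger mid ray",ray("side",(250.9,196.4),.121))
im,d=capture("side"); w=cloud("side",d)
print(d[185:206:3,240:264:3].round(3)); print(w[185:206:3,251].round(3).tolist())
cv2.imwrite("pics/s4.png",cv2.resize(im[130:300,150:330,::-1],None,fx=3.3,fy=3.3,interpolation=2))
E
```

```text
side [ 0.542 -0.168  0.121] [250.8 206. ]
side [ 0.542 -0.168  0.142] [251.4 198.5]
top [ 0.542 -0.168  0.121] [287.3 203.5]
top [ 0.542 -0.168  0.142] [287.9 202.2]
finger mid ray [ 0.54261741 -0.12780749  0.121     ]
[[1.187 0.845 0.829 0.834 0.838 0.844 0.846 1.143]
 [1.172 0.852 0.838 0.835 0.841 0.848 1.175 1.177]
 [0.983 0.986 0.841 0.84  0.844 0.852 1.118 1.155]
 [0.956 0.956 0.85  0.843 0.851 0.857 0.958 0.96 ]
 [0.938 0.942 0.942 0.852 0.851 0.947 0.947 0.945]
 [0.932 0.93  0.865 0.865 0.864 0.864 0.93  0.934]
 [0.917 0.92  0.863 0.858 0.857 0.861 0.918 0.92 ]]
[[0.54, -0.18, 0.186], [0.541, -0.179, 0.177], [0.541, -0.176, 0.167], [0.541, -0.178, 0.161], [0.541, -0.178, 0.153], [0.542, -0.172, 0.141], [0.541, -0.183, 0.139]]
```

View pics/s4.png

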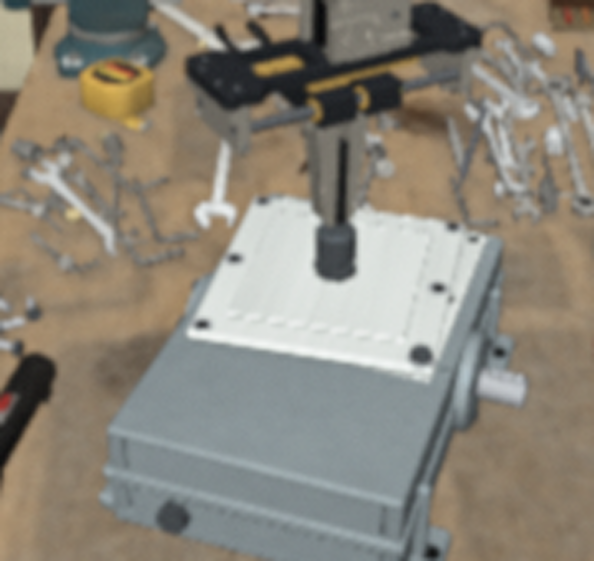

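```bash
python3 - <<'E'
from station import *
from h import *
p=sensors.read_state()["eef_pos"]; p[2]=.2
robot.movel(p,v=.2)
for tilt in (0,.6):
    if tilt: robot.move_pose(p,quat(np.arctan2(.079,-.074)+.1+np.pi/2,tilt))
    s=sensors.read_state(); R=Ro.from_quat(s["ee_rot"]).as_matrix()
    for n in("side","top"):
        im,d=capture(n); w=cloud(n,d)
        L=(w-s["eef_pos"])@R    # tool coords
        m=(abs(L[...,0])<.03)&(abs(L[...,1])<.03)&(L[...,2]>-.08)&(L[...,2]<.05)&(w[...,2]>.16)
        Q=L[m]; print(tilt,n,m.sum(),"tip z",np.sort(Q[:,2])[-8:].round(4),"near-tip median",np.median(Q[Q[:,2]>Q[:,2].max()-.03],0).round(4),"x,y range",np.percentile(Q[:,:2],[3,97],axis=0).round(4).tolist())
print(s["clock"],s["eef_pos"])
E
```

```text
0 side 335 tip z [-0.03   -0.0294 -0.0293 -0.029  -0.0288 -0.0283 -0.0279 -0.0268] near-tip median [ 0.0083  0.0058 -0.0437] x,y range [[-0.0078, -0.012], [0.0108, 0.0182]]Traceback (most recent call last):
  File "<stdin>", line 12, in <module>
    return umr_maximum(a, axis, None, out, keepdims, initial, where)
ValueError: zero-size array to reduction operation maximum which has no identity
```

```bash
python3 - <<'E'
from station import *
from h import *
p=sensors.read_state()["eef_pos"]
# tilt about world +x axis-like closing angle so fingers stay visible to the side camera; about 0.7 rad
best=None
for a in (np.arctan2(.079,-.074)+.1+np.pi/2,):
  for tilt in (-.7,.7):
    robot.move_pose(p,quat(a,tilt))
    s=sensors.read_state(); R=Ro.from_quat(s["ee_rot"]).as_matrix()
    im,d=capture("side"); w=cloud("side",d); L=(w-s["eef_pos"])
    for dz in (0,):
        T=L@R; m=(abs(T[...,0])<.045)&(abs(T[...,1])<.03)&(T[...,2]>-.08)&(T[...,2]<.06)&(w[...,2]>.165)
        Q=T[m]; e=Q[Q[:,2]>np.sort(Q[:,2])[-4]-.035]
        print(tilt,m.sum(),"tip z",np.sort(Q[:,2])[-6:].round(4),"x pct",np.percentile(e[:,0],[5,25,50,75,95]).round(4),"y",np.percentile(e[:,1],[5,50,95]).round(4), "toolz",R[:,2].round(2))
print(s["clock"])
E
```

```text
-0.7 67 tip z [-0.0335 -0.0335 -0.033  -0.0329 -0.0309 -0.0284] x pct [0.0039 0.0091 0.0097 0.0101 0.0104] y [-0.007   0.008   0.0166] toolz [-0.32  0.56 -0.76]
0.7 369 tip z [-0.0289 -0.0289 -0.0287 -0.0287 -0.0287 -0.0285] x pct [-0.0062  0.0052  0.0075  0.0087  0.0099] y [-0.0099  0.0065  0.0167] toolz [ 0.32 -0.56 -0.76]
19.2
```

```bash
cat >> h.py <<'E'
TIP=.028   # real fingertip lies 28 mm behind the reported TCP along tool z (measured)
def cmd(tip,q): return np.asarray(tip)+TIP*Ro.from_quat(q).as_matrix()[:,2]
E
python3 - <<'E'
from station import *
from h import *
pv=np.array([.074,-.029])
def wp(th,z=.121):
    a=np.arctan2(.079,-.074)+th
    p=pv+.1078*np.array([np.cos(a),np.sin(a)]); q=quat(a+np.pi/2); return cmd(W([*p,z]),q),q
p,q=wp(.1,.155); robot.move_pose(p,q)
set_gripper(.43)
if robot.movel(wp(.1)[0],v=.1,guard=12): raise SystemExit(sensors.read_state())
for th in np.linspace(.1,1.68,7)[1:]:
    p,q=wp(th); robot.movel(p,v=.12,frame=q); print(sensors.read_state()["wrist_force"].round(1))
p[2]+=.06; robot.movel(p,v=.25)
qq=sensors.read_state()["q"]; qq[0]+=.75; robot.movej(qq)
for n in("top","side"):
    im,d=capture(n); np.savez(f"{n}5.npz",p=im,d=d)
    if n=="top": cv2.imwrite(f"pics/{n}5.png",cv2.resize(im[140:310,225:375,::-1],None,fx=3.5,fy=3.5,interpolation=2))
print(sensors.read_state()["clock"])
E
```

```text
[ 0.3 -0.2  0.7]
[ 0.1  0.8 -0.1]
[ 0.5  0.3 -0.2]
[ 0.6  1.  -0.4]
[0.5 0.2 0.2]
[0.2 0.3 0.4]
29.3417
```

View pics/top5.png

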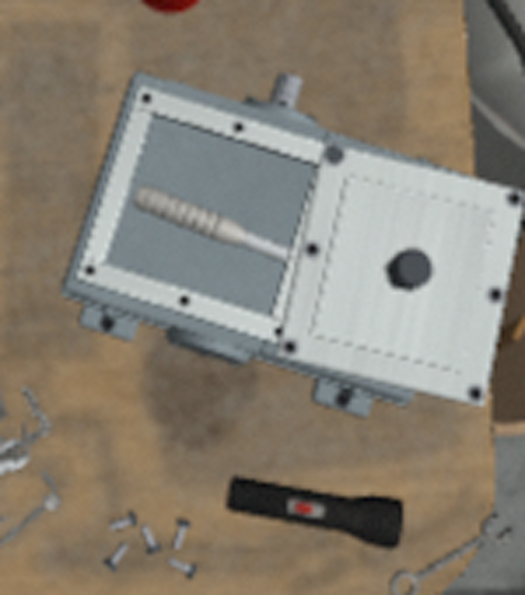

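```bash
cat > ext.py <<'E'
from station import *
from h import *
import sys
g=lambda p,z=.037: Rc.T@(ray("top",(p[0]/3.5+225-.35,p[1]/3.5+140-.35),z)[:2]-tc)
tip,mid,neck=g((135,194),.037),g((238,232)),g((290,253))
hole=[g(p,.095).round(4).tolist() for p in((153,112),(318,163),(274,314),(106,263))]
d=tip-mid; psi=np.arctan2(-d[0],d[1]); d/=np.linalg.norm(d)
print("tip",tip,"grip inner",mid,np.linalg.norm(tip-mid),"neck",neck,"psi",psi,"hole",hole)
c=tip-.111*d; yh0=c-.111*d; G=.156; PH=-.15
print("centre",c)
# state: s (head tip along d, m from its start), zh underside of head, th tilt
def pose(s,zh,th,gz=.005):
    q=quat(psi,PH+th)
    n=np.array([np.cos(th),np.sin(th)])            # along, up
    h=.011*np.array([-np.sin(th),np.cos(th)])      # to the centre line
    gp=np.array([s,zh])+G*n+h
    ph=PH+th; z=np.array([np.sin(ph),-np.cos(ph)]) # tool z in the (d,up) plane
    t=gp+gz*z
    xy=yh0+t[0]*d
    return cmd(W([*xy,t[1]]),q),q
Y=lambda y:(y-yh0[1])/d[1]   # head-tip casing y -> s
wps=[(Y(yh0[1])+.006,.028,.17),(Y(-.1),.030,.37),(Y(-.075),.029,.47),(Y(-.05),.030,.6),(Y(.012),.034,.75),(Y(.012),.19,.75)]
p0,q0=pose(0,.026,0)
cur=[p0,*[pose(*w)[0] for w in wps]]
print([None if (j:=solve_ik(*pose(*w))) is None else j.round(2).tolist() for w in [(0,.026,0)]+wps])
print(p0-TIP*Ro.from_quat(q0).as_matrix()[:,2])
if len(sys.argv)>1:
    robot.move_pose(p0+[0,0,.075],q0)
    print("guard",robot.movel(p0,v=.1,guard=10))
    set_gripper(0.)
    s=sensors.read_state(); print(s["clock"],s["finger_gap"],s["finger_force"],s["wrist_force"].round(1),s["eef_pos"]-p0)
    if not .15<s["finger_gap"]<.33: raise SystemExit("bad grasp")
    for w in wps:
        p,q=pose(*w); robot.movel(p,v=.09 if w is not wps[-1] else .2,frame=q)
        s=sensors.read_state(); print(round(s["clock"],2),s["finger_gap"].round(3),s["wrist_force"].round(1))
    for n in("top","side"):
        im,dd=capture(n); np.savez(f"{n}6.npz",p=im,d=dd)
        if n=="side": cv2.imwrite("pics/side6.png",im[:,:,::-1])
E
python3 ext.py
```

```text
tip [0.00799617 0.11553959] grip inner [0.00320127 0.02228704] 0.09337573923543707 neck [-0.0006823  -0.02484244] psi -0.051373170012302787 hole [[0.0681, 0.1193], [0.068, -0.0206], [-0.0594, -0.0212], [-0.061, 0.1182]]
centre [0.00229626 0.00468603]
[[-0.2, 0.53, 1.85, -0.21, 0.81, 0.33], [-0.3, 0.47, 1.85, 0.03, 0.82, 0.06], [-0.44, 0.43, 1.84, 0.28, 0.9, -0.24], [-0.47, 0.43, 1.84, 0.4, 0.94, -0.33], [-0.52, 0.44, 1.83, 0.53, 1.01, -0.46], [-0.52, 0.44, 1.83, 0.69, 1.07, -0.54], [-0.52, 0.26, 1.7, 0.62, 1.32, -0.34]]
[ 0.55509502 -0.16514156  0.03205614]
```

```bash
sed -i 's/wps=\[(Y(yh0\[1\])+.006,/wps=[(-.004,/; s/\[0,0,.075\]/[0,0,.09]/' ext.py; python3 ext.py go | tail -9
```

```text
tip [0.00799617 0.11553959] grip inner [0.00320127 0.02228704] 0.09337573923543707 neck [-0.0006823  -0.02484244] psi -0.051373170012302787 hole [[0.0681, 0.1193], [0.068, -0.0206], [-0.0594, -0.0212], [-0.061, 0.1182]]
centre [0.00229626 0.00468603]
[[-0.2, 0.53, 1.85, -0.21, 0.81, 0.33], [-0.32, 0.47, 1.85, 0.03, 0.82, 0.05], [-0.44, 0.43, 1.84, 0.28, 0.9, -0.24], [-0.47, 0.43, 1.84, 0.4, 0.94, -0.33], [-0.52, 0.44, 1.83, 0.53, 1.01, -0.46], [-0.52, 0.44, 1.83, 0.69, 1.07, -0.54], [-0.52, 0.26, 1.7, 0.62, 1.32, -0.34]]
[ 0.55509502 -0.16514156  0.03205614]
guard False
31.9167 0.22117258827610242 29.81613467290117 [-2.4  1.4  4.8] [7.43453544e-05 1.96115748e-06 4.18526578e-04]Traceback (most recent call last):
  File "ext.py", line 35, in <module>
    s=sensors.read_state(); print(round(s["clock"],2),s["finger_gap"].round(3),s["wrist_force"].round(1))
                                                      ^^^^^^^^^^^^^^^^^^^^^
AttributeError: 'float' object has no attribute 'round'
```

Gripped (gap 0.22); only a print bug after the first waypoint. Continuing from waypoint 2.

```bash
python3 - <<'E'
src=open('ext.py').read()
head=src.split("if len(sys.argv)>1:")[0]
exec(head)
for w in wps[1:]:
    p,q=pose(*w); robot.movel(p,v=.09 if w is not wps[-1] else .2,frame=q)
    s=sensors.read_state(); print(round(s["clock"],2),round(s["finger_gap"],3),s["wrist_force"].round(1))
    if s["finger_gap"]<.1: break
im,dd=capture("side"); cv2.imwrite("pics/side6.png",im[:,:,::-1]); np.savez("side6.npz",p=im,d=dd)
E
```

```text
tip [0.00799617 0.11553959] grip inner [0.00320127 0.02228704] 0.09337573923543707 neck [-0.0006823  -0.02484244] psi -0.051373170012302787 hole [[0.0681, 0.1193], [0.068, -0.0206], [-0.0594, -0.0212], [-0.061, 0.1182]]
centre [0.00229626 0.00468603]
[[-0.2, 0.53, 1.85, -0.21, 0.81, 0.33], [-0.32, 0.47, 1.85, 0.03, 0.82, 0.05], [-0.44, 0.43, 1.84, 0.28, 0.9, -0.24], [-0.47, 0.43, 1.84, 0.4, 0.94, -0.33], [-0.52, 0.44, 1.83, 0.53, 1.01, -0.46], [-0.52, 0.44, 1.83, 0.69, 1.07, -0.54], [-0.52, 0.26, 1.7, 0.62, 1.32, -0.34]]
[ 0.55509502 -0.16514156  0.03205614]
32.89 0.221 [ 0.4 -0.5 -3.6]
33.32 0.221 [ 0.2  0.  -2.6]
33.76 0.221 [-0.1  0.5 -3.7]
34.52 0.22 [-0.1 -0.3 -4.3]
35.46 0.219 [-0.4  0.6 -3.4]
```

View pics/side6.png

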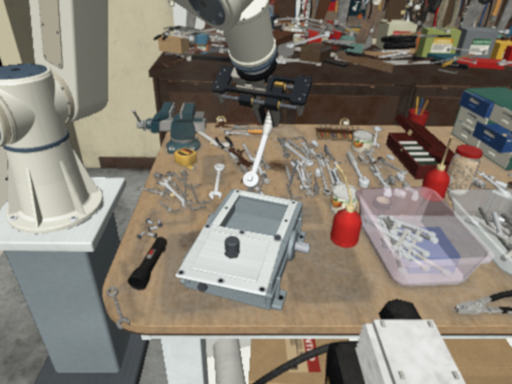

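```bash
python3 - <<'E'
from station import *
from h import *
w=cloud("side",np.load("side6.npz")["d"]); Q=w[165:190,240:262].reshape(-1,3); Q=Q[(Q[:,1]<-.02)&(Q[:,2]>.11)]
print(len(Q),np.percentile(Q[:,2],[1,5,50]),np.median(Q,0))
robot.hold(1.0); s=sensors.read_state(); print(s["clock"],s["finger_force"],abs(s["qd"]).max())
if np.percentile(Q[:,2],1)>.14: print(order.job_done())
E
```

```text
264 [0.19143931 0.19633318 0.21349219] [ 0.5415957  -0.19854898  0.21349219]
36.5083 29.832236758427655 0.0022238291699308507
the job is handed in; nothing more can be done
None
```

I handed the job in at 36.5 s of the 54 s allowed. The cover is swung open, and the ratchet came out grip end first and is held still in the gripper, its lowest point about 190 mm above the bench; the first swing missed the cap because the fingertips sit 28 mm short of the stated tool point.

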